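# Eject a stuck core from a coring tube

## Robot

A 7-joint arm with a two-finger parallel gripper is mounted at the origin on a cart in front of the work surface, level with it; the furniture and walls round the work are solid. World frame = base frame: x ahead of the robot, y to its left, z up, the work surface at z = 0. Lengths are in m, angles in rad, forces in N, time in s.
With the tool pointing down it reaches from about 0.425 to 0.875 m from the base axis. Payload 4.7 kg.
Tool frame: the origin (TCP) lies midway between the tips of the shut fingers; the grasp point (between the pads) lies 19 mm behind it; z points along the fingers, y is the direction in which the jaws open and shut (so a half turn about z gives the same grasp; the last joint's range is limited). The gripper opens to 87 mm and grips with 3 to 60 N. Pads are 19 mm wide; open, the fingers measure 117 mm over their backs; the gripper's body (75 mm by 190 mm) begins 51 mm behind the grasp point.
Start: joints at [0.014, 0.321, -0.07, 1.45, 0.023, 1.371, -0.057], TCP at [0.65, -0, 0.223] pointing down, gripper open.
Joint ranges: [-2.86, 2.86], [-0.3, 2.09], [-1.38, 1.24], [0.06, 2.45], [-1.56, 4.7], [0.09, 2.05], [-2.69, 2.69]. Speed limits (rad/s): [2.57, 2.57, 3.14, 3.14, 3.14, 3.14, 3.14].

## Interface

Orientations are given as a rotation vector (axis times angle).
In Python, from bench import get_state, eyes, job gives the robot as it stands. The module is installed in compiled form; this text tells all that it offers.
- The arm moves only by the shell command python3 -m jog 'ROWS' [FORCE]. ROWS is JSON, a list that holds one entry, the list of rows, each a list of 5 numbers: the opening, from 0 (shut) to 1 (fully open), then the shift along the tool's x, y, z in units of 40 mm (1.0 is 40 mm), then the turn about the tool's z in units of 5 degrees (1.0 is 5 degrees). In form: [[[jaw, dx, dy, dz, turn], ...]]. A call has 1 to 10 rows; each row shifts and turns the commanded pose from where the row before left it, along the tool's axes as they then stand; what a row does not reach is not made up. A row lasts 1/8 s, in which the tool goes at most 62.5 mm and 10.7 degrees, less where a joint would pass 70% of its speed; a pose out of reach is approached as far as the arm can. A call is refused whole if a number of a shift passes 1 or a number of a turn 1, either way. A call with a gripper value outside its range is refused whole. The fingers move at their own pace and stop on an object; FORCE is the grip in N (left out, the last holds). Time passes only in rows, so rows that do not move let the fingers close. It gives the time, the measured TCP pose, the force and the opening at its end, in the units of the state.
- get_state(): the state, without advancing time (a new reading comes with each control period).
- eyes.get_image(name): name is "scene" or "side" or "wrist"; returns (picture, depth): 480x640x3 uint8, red, green, blue; 480x640 float32, m along the optical axis (not along the pixel's ray), 0 where there is no reading.
- eyes.camera_params(name): a dict with "camera_matrix" (3x3 intrinsics, pixels), "pose" (4x4, takes a point from camera to world coordinates); the wrist camera has in their place "mount" (4x4, takes a point from camera to tool coordinates, whose origin is the TCP and whose axes are the flange's). Camera axes: x right, y down, z forward; pixel columns grow to the right and rows downward; lengths in m; the calibration is good to about 2 mm. A picture is of the moment at which its call begins: read the wrist's pose just before it. camera_params takes no time and is no camera call.
- job.close_job(): hands the job in, once; it reports no verdict.
The state is a dict: "time": time; "joint_positions": joint angles; "qd": joint speeds; "joint_torque": joint torques, N m; "position": TCP position; "tool_rot": TCP orientation; "ft_force": force on the tool from outside, world axes, zero at the start; "torque": the same for the moment, N m; "grip_width": opening from 0.0 (shut) to 1.0 (fully open).
Only numpy, scipy, OpenCV 4.12 (cv2) and the standard library are available. Lean on these libraries where they do the work, as an engineer would, in place of code of your own. Each camera call takes 0.05 s, during which the arm holds its last target. There are 200 camera calls.

## Task

A cork core is stuck in the steel coring tube that is clamped upright in the bench holder. Take the longer of the two ejector rods from the wooden block, push the core out of the tube's lower end into the glass dish beneath and carry on gently by feel until the rod's collar seats on the tube's rim with a light press of about 10 N (never over 25 N), so that the bore is swept clear to its end; then stand the rod back in a hole of the block. Leave the dish where it is and do not disturb the other things on the bench.

Things in the scene. Friction and masses are not known exactly. Their poses are not given: they have to be found in the camera images.
- stand: Bench holder, fixed: grey base plate 130 x 100 mm, its top 12 mm above the bench, column 118 mm high (axis at x = 64 mm, y = 0), and an arm with a split clamp ring, 41 mm across and 85 to 107 mm above the bench, that holds the coring tube. A wing screw stands out to y = -25 mm at x = -25 mm. Origin: on the bench, on the tube's upright axis. All but the tube is below 118 mm.
- tube_clamp (a point): Point on the tube's axis, mid clamp ring, 96 mm above the bench; z up the axis. Steel tube, 85 mm long, 26 mm outside, bore 18 mm, open at both ends, 30 mm bead at the rim. How high it is clamped differs each time and is not reported: lower end 50 to 72 mm, upper rim 135 to 157 mm above the bench. Spring strips in the bore grip the core; they end 5 to 28 mm above the lower end.
- core: The stuck core: cork cylinder, 16.4 mm in diameter, 24 mm long, upright inside the tube at first, hidden, its top 7 to 49 mm below the rim. Origin: centre of its lower end face; z along its axis. It slides under a steady push of about 5 to 11 N, fading over the last few mm, and drops free, the resistance vanishing, when its top is still 4 to 30 mm above the tube's lower end.
- core_mid (a point): Centre of the core.
- dish: Loose open glass dish, 76 mm across, 18 mm high, wall 2.5 mm, inner floor 3 mm above its underside, standing on the holder's base plate under the tube. Origin: centre of its underside.
- block: Wooden rod block, fixed, 56 (x) x 150 (y) x 60 (z) mm, origin at the centre of its underside. Three upright round holes, 18.5 mm wide with 2 mm chamfers, 50 mm deep (floor 10 mm above the bench), at x = 0, y = -50, 0 and +50 mm. The rods stand in the two outer holes, either way round; the middle one is empty.
- rod: The long ejector rod, loose, 130 to 210 g, standing in the block. Origin: centre of its tip (lower end); z up the rod. Steel shaft 15 mm in diameter, 88 mm long, with a tapered nose (9 mm across at the tip, full width 5 mm up); steel collar 27 mm in diameter, 88 to 94 mm from the tip; black round handle 20 mm in diameter, 94 to 150 mm from the tip.
- rod_grip (a point): Middle of the rod's handle, 125 mm from the tip: grip here across the rod, the fingers closing along the block's x, clear of the other rod.
- rod_collar (a point): Centre of the collar's underside, 88 mm from the rod's tip. The collar cannot enter the tube: pushed fully home, it stops hard on the tube's rim and the tip stands 3 mm out of the tube's lower end. The core drops 6 to 33 mm before that. Contact there is stiff: the press grows by some 2 to 4 N for each 0.1 mm.
- rod_short: The short ejector rod, for another tube; it cannot reach through this one. Like the long one but with a shaft of 52 mm (114 mm in all), standing in the block. Origin: centre of its tip; z up the rod. To be left alone.
- petri: Covered petri dish, 90 mm across, 15 mm high; bystander. Origin: centre of its underside.
- bottle: Amber glass stain bottle with black cap, 42 mm across, 99 mm high; bystander. Origin: centre of its underside.
- counter: Chromed tally counter, 54 x 80 x 26 mm; bystander. Origin: at its underside, near its centre.
Things that resemble listed ones, but are neither listed nor needed, are in the scene too. Several things have the shape of the stand; the one meant has the colours described above.

How it is judged:
By the outcome, as a careful person would: the job done as asked, in the order asked, and still so for the second after the job is handed in, with the robot touching nothing.
It also fails if it takes over 69 s, if anything falls off the work surface, if the arm or the gripper's body presses on something with over 40 N, if the wrist force passes 120 N, or if a joint passes its speed limit or range.

## Working session

There is one attempt and no reset: what is moved stays moved. The work goes in short steps, Python scripts to look and compute and a shell command to move; the robot and the scene stay as the last step left them, time stands still between calls to the robot, and variables do not carry over. Pictures are saved under pics/ and viewed, about 8 in all and at most 12, crops included, and the job is handed in when it is done.

```bash
mkdir -p pics
cat > h.py <<'E'
import numpy as np, cv2
from scipy.spatial.transform import Rotation as R
from bench import get_state, eyes, job
def cam(name):
    s=get_state(); im,d=eyes.get_image(name); p=eyes.camera_params(name)
    K=np.array(p["camera_matrix"])
    if "pose" in p: T=np.array(p["pose"])
    else:
        W=np.eye(4); W[:3,:3]=R.from_rotvec(s["tool_rot"]).as_matrix(); W[:3,3]=s["position"]; T=W@np.array(p["mount"])
    return im,d,K,T
def cloud(d,K,T):
    v,u=np.mgrid[:480,:640]; z=d
    P=np.stack([(u-K[0,2])*z/K[0,0],(v-K[1,2])*z/K[1,1],z],-1)
    P=P@T[:3,:3].T+T[:3,3]; P[d==0]=np.nan; return P
def ray(u,v,K,T,h):
    r=T[:3,:3]@np.linalg.solve(K,[u,v,1]); return T[:3,3]+r*(h-T[2,3])/r[2]
def save(n,im): cv2.imwrite("pics/"+n,im[:,:,::-1])
E
python3 - <<'E'
from h import *
s=get_state(); print({k:np.round(v,3).tolist() for k,v in s.items()})
for n in("scene","side","wrist"):
    im,d,K,T=cam(n); np.savez(f"{n}.npz",im=im,d=d,K=K,T=T); save(n+"0.png",im); print(n,K.round(1).tolist(),T.round(3).tolist())
E
```

```text
{'time': 0.0, 'joint_positions': [0.014, 0.322, -0.07, 1.452, 0.023, 1.371, -0.057], 'qd': [0.0, -0.0, -0.0, -0.001, -0.001, -0.001, -0.001], 'joint_torque': [-0.0, -49.128, -0.404, -31.253, -0.064, 0.044, 0.0], 'position': [0.649, -0.0, 0.221], 'tool_rot': [-2.22, -2.221, 0.002], 'ft_force': [-0.077, 0.478, -0.415], 'torque': [0.018, -0.083, -0.018], 'grip_width': 0.997}
scene [[477.8, 0.0, 311.5], [0.0, 477.8, 240.7], [0.0, 0.0, 1.0]] [[0.942, -0.268, 0.204, 0.163], [-0.336, -0.769, 0.543, -0.869], [0.012, -0.58, -0.814, 1.165], [0.0, 0.0, 0.0, 1.0]]
side [[479.3, 0.0, 326.2], [0.0, 479.3, 231.5], [0.0, 0.0, 1.0]] [[0.876, -0.308, 0.371, -0.008], [-0.482, -0.58, 0.657, -0.968], [0.012, -0.754, -0.657, 0.922], [0.0, 0.0, 0.0, 1.0]]
wrist [[395.7, 0.0, 321.9], [0.0, 395.7, 235.0], [0.0, 0.0, 1.0]] [[1.0, 0.001, -0.002, 0.65], [0.001, -0.954, -0.298, 0.082], [-0.002, 0.298, -0.954, 0.383], [0.0, 0.0, 0.0, 1.0]]
```

View pics/scene0.png

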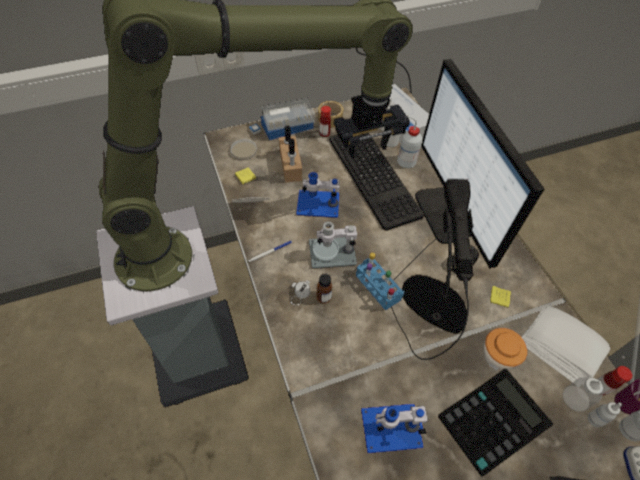

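View pics/side0.png

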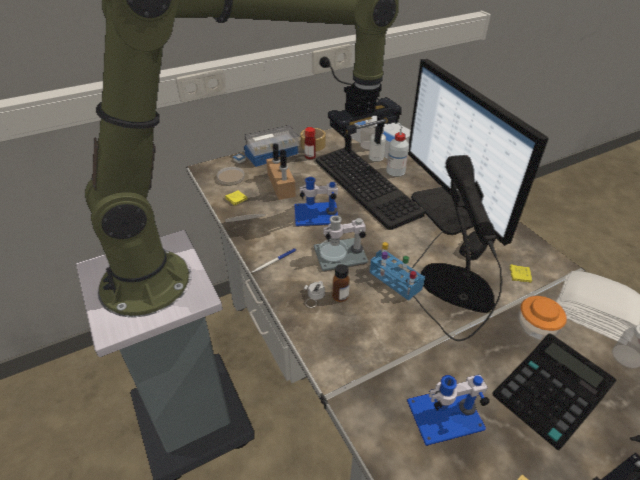

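The scene view shows the grey stand at about (335,243), the block with its two rods at (290,160), and a blue decoy stand at (320,200). Measuring now from depth and masks.

Run:
```python
from h import *
for n,boxes in (("scene",dict(block=(272,120,308,190),stand=(300,218,365,275),blue=(290,170,345,220))),("side",dict(block=(260,135,302,200),stand=(310,210,375,275)))):
    f=np.load(n+".npz"); im,d,K,T=[f[k] for k in("im","d","K","T")]; P=cloud(d,K,T)
    print(n,"table z",np.nanmedian(P[250:300,200:240] if 0 else P[300:340,280:300,2]))
    for b,(x0,y0,x1,y1) in boxes.items():
        p=P[y0:y1,x0:x1].reshape(-1,3); c=im[y0:y1,x0:x1].reshape(-1,3); 
        for lo,hi in((.005,.02),(.055,.066),(.08,.11),(.11,.125),(.128,.165),(.04,.06)):
            m=(p[:,2]>lo)&(p[:,2]<hi)
            if m.sum()>5: q=p[m]; print(b,lo,m.sum(),"min",np.percentile(q,3,0).round(3),"max",np.percentile(q,97,0).round(3),"med",np.median(q,0).round(3))
    x0,y0,x1,y1=boxes["stand"]; x2,y2,x3,y3=boxes["block"]
    a=cv2.resize(im[y0:y1,x0:x1],(400,400),interpolation=cv2.INTER_CUBIC);b=cv2.resize(im[y2:y3,x2:x3],(300,400),interpolation=cv2.INTER_CUBIC)
    save(n+"_c.png",np.hstack([a,b]))
a=cv2.imread("pics/scene_c.png");b=cv2.imread("pics/side_c.png");cv2.imwrite("pics/cc.png",cv2.resize(np.vstack([a,b]),(525,600)))
```

```text
scene table z 0.0004882316786704033
block 0.005 221 min [0.441 0.146 0.005] max [0.6   0.374 0.02 ] med [0.498 0.341 0.009]
block 0.055 461 min [0.459 0.151 0.056] max [0.552 0.37  0.065] med [0.487 0.22  0.06 ]
block 0.08 132 min [0.471 0.029 0.082] max [0.508 0.273 0.108] med [0.485 0.168 0.1  ]
block 0.11 56 min [0.475 0.164 0.111] max [0.509 0.279 0.124] med [0.494 0.265 0.118]
block 0.128 77 min [0.474 0.164 0.129] max [0.499 0.271 0.163] med [0.482 0.17  0.149]
block 0.04 388 min [0.458 0.148 0.041] max [0.59  0.371 0.06 ] med [0.492 0.241 0.055]
stand 0.005 992 min [ 0.429 -0.211  0.006] max [ 0.553 -0.096  0.019] med [ 0.491 -0.167  0.013]
stand 0.055 26 min [ 0.468 -0.244  0.056] max [ 0.552 -0.149  0.065] med [ 0.477 -0.161  0.061]
stand 0.08 400 min [ 0.443 -0.207  0.088] max [ 0.553 -0.141  0.109] med [ 0.505 -0.166  0.103]
stand 0.11 95 min [ 0.465 -0.179  0.11 ] max [ 0.547 -0.141  0.124] med [ 0.496 -0.162  0.116]
stand 0.128 72 min [ 0.467 -0.165  0.128] max [ 0.494 -0.139  0.138] med [ 0.48  -0.15   0.135]
stand 0.04 90 min [ 0.47  -0.271  0.042] max [ 0.554 -0.155  
[... 986 characters left out ...]
492 0.184 0.162] med [0.482 0.171 0.148]
block 0.04 391 min [0.456 0.148 0.041] max [0.624 0.374 0.06 ] med [0.496 0.257 0.053]
stand 0.005 1331 min [ 0.433 -0.212  0.006] max [0.576 0.034 0.019] med [ 0.508 -0.144  0.013]
stand 0.055 45 min [ 0.468 -0.174  0.055] max [ 0.545 -0.144  0.066] med [ 0.481 -0.161  0.061]
stand 0.08 579 min [ 0.411 -0.293  0.088] max [ 0.549 -0.14   0.109] med [ 0.481 -0.168  0.101]
stand 0.11 97 min [ 0.467 -0.174  0.11 ] max [ 0.551 -0.141  0.124] med [ 0.491 -0.16   0.118]
stand 0.128 78 min [ 0.467 -0.165  0.129] max [ 0.493 -0.137  0.139] med [ 0.48  -0.15   0.135]
stand 0.04 76 min [ 0.47  -0.254  0.04 ] max [ 0.548 -0.149  0.059] med [ 0.536 -0.169  0.051]
```

View pics/cc.png

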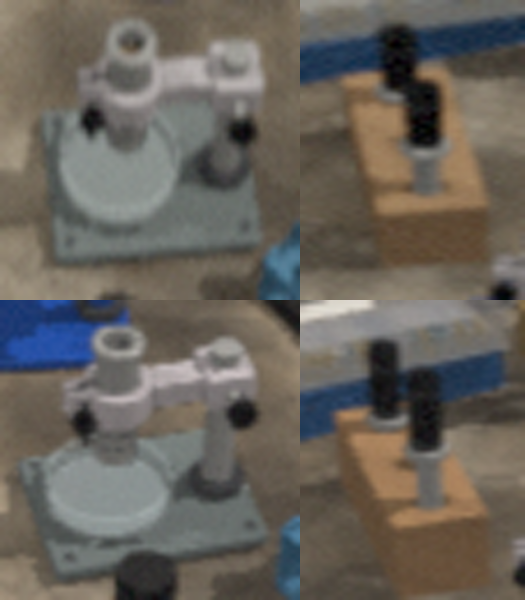

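The long rod is the nearer one, at about (0.483, 0.168), with its top at 0.16 as expected (10 + 150 mm). The tube is at about (0.480, -0.151), rim about 0.136. I'll move above the rod and refine with the wrist camera.

```bash
python3 -m jog '[[[1,0.7,-0.7,-0.1,0.2],[1,0.7,-0.7,-0.1,0.2],[1,0.7,-0.7,-0.1,0.2],[1,0.7,-0.7,-0.1,0.2],[1,0.7,-0.7,-0.1,0.2],[1,0.7,-0.7,0,0.2],[1,0,0,0,0],[1,0,0,0,0]]]' 30
cat > m.py <<'E'
from h import *
im,d,K,T=cam("wrist"); P=cloud(d,K,T); save("w1.png",im)
z=P[...,2]; hsv=cv2.cvtColor(im,cv2.COLOR_RGB2HSV)
m=(abs(z-.06)<.004)&(hsv[...,1]>70)
m=cv2.morphologyEx(m.astype(np.uint8),cv2.MORPH_OPEN,np.ones((3,3)))
n,l,st,_=cv2.connectedComponentsWithStats(m); k=1+st[1:,4].argmax()
q=P[l==k][:,:2]; print("block",len(q),cv2.minAreaRect((q*1000).astype(np.float32)),np.percentile(q,[1,99],0).round(3).tolist())
for lo,hi in((.152,.168),(.117,.13)):
    m=((z>lo)&(z<hi)).astype(np.uint8); n,l,st,_=cv2.connectedComponentsWithStats(m)
    for k in range(1,n):
        if st[k,4]>30: q=P[l==k]; print(lo,st[k].tolist(),np.median(q,0).round(4),np.ptp(q,axis=0).round(3))
s=get_state(); print(s["position"].round(4) if hasattr(s["position"],"round") else s["position"],s["tool_rot"],s["ft_force"],s["time"])
E
python3 m.py
```

```text
time: 1.15
position: [0.4898, 0.1743, 0.2424]
tool_rot: [2.334, 2.101, -0.001]
ft_force: [0.4, 0.0, -1.3]
grip_width: 0.998
block 9416 ((491.14666748046875, 225.0182342529297), (150.34031677246094, 56.150604248046875), 79.86112976074219) [[0.456, 0.153], [0.528, 0.3]]
0.152 [295, 225, 30, 30, 708] [0.4827 0.1773 0.159 ] [0.019 0.019 0.009]
0.117 [306, 67, 30, 32, 719] [0.5001 0.2741 0.1232] [0.019 0.019 0.008]
0.117 [299, 212, 26, 16, 108] [0.485  0.1843 0.1237] [0.018 0.01  0.013]
0.117 [346, 378, 21, 15, 207] [0.5049 0.0331 0.1242] [0.017 0.008 0.013]
[0.4901 0.1739 0.2424] [ 2.33584073e+00  2.09996519e+00 -6.63015488e-04] [-0.03361074 -0.61006507  0.43595991] 1.2
```

View pics/w1.png

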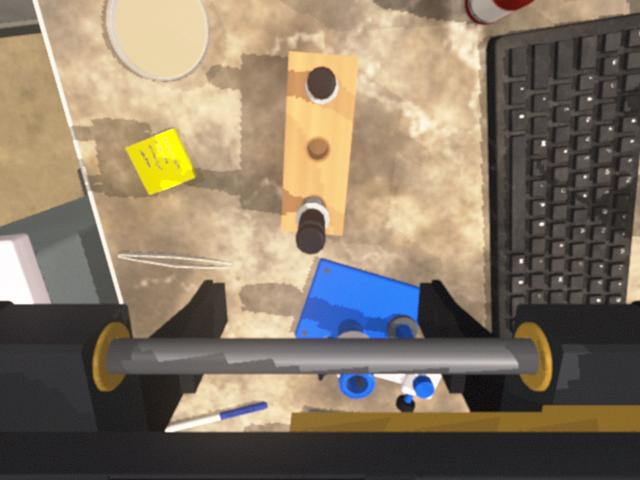

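Block found 150.3 × 56.2 mm (correct), centre (0.491, 0.225), its y axis at 79.9°; rods agree with the hole positions. Descending to grip.

```bash
python3 -m jog '[[[0.6,0.03,-0.2,0,0.8],[0.6,0,0,0.6,0],[0.6,0,0,0.8,0],[0.6,0,0,0.8,0],[0.6,0,0,0.6,0],[0.6,0,0,0.36,0],[0.6,0,0,0,0],[0,0,0,0,0],[0,0,0,0,0],[0,0,0,0,0]]]' 50
python3 -m jog '[[[0,0,0,0,0],[0,0,0,0,0]]]'
python3 -c "
from h import *
s=get_state();print(s['position'],s['tool_rot'],s['ft_force'],s['torque'],s['grip_width']*87)"
```

```text
time: 2.45
position: [0.4822, 0.1773, 0.1169]
tool_rot: [2.406, 2.019, 0.002]
ft_force: [0.1, -0.3, -0.1]
grip_width: 0.341
time: 2.7
position: [0.4821, 0.1772, 0.1165]
tool_rot: [2.406, 2.019, 0.001]
ft_force: [-0.4, -0.8, 0.8]
grip_width: 0.215
[0.48211085 0.17715765 0.11652979] [2.40614608e+00 2.01907793e+00 1.34568031e-03] [-0.38126914 -0.82522509  0.83162014] [ 0.03116599 -0.08090409  0.05914835] 18.71197294494376
```

Gripped (opening about 19–20 mm). Lifting, then across to above the tube, stopping a bit short for a look.

```bash
python3 -m jog '[[[0,0,0,-0.3,0],[0,0,0,-0.7,0],[0,0,0,-1,0],[0,0,0,-1,0],[0,0,0,-1,0],[0,0,0,-0.4,0],[0,0,0,0,0],[0,0,0,0,0],[0,0,0,0,0]]]'
python3 - <<'E'
from h import *
s=get_state();print(s['position'],s['tool_rot'],s['ft_force'],s['torque'],s['grip_width']*87,s['time'])
im,d,K,T=cam("side"); save("s1.png",cv2.resize(im[60:260,220:460],(720,600),interpolation=cv2.INTER_CUBIC)); np.savez("s1.npz",im=im,d=d,K=K,T=T)
im,d,K,T=cam("wrist"); save("w2.png",im)
P=cloud(d,K,T); z=P[...,2]
np.savez("w2.npz",im=im,d=d,K=K,T=T)
m=((z>.126)&(z<.16)).astype(np.uint8); n,l,st,_=cv2.connectedComponentsWithStats(m)
for k in range(1,n):
    if st[k,4]>30: q=P[l==k]; print(st[k].tolist(),np.median(q,0).round(4),np.ptp(q,axis=0).round(3))
E
```

```text
time: 3.82
position: [0.481, 0.1767, 0.2904]
tool_rot: [-2.406, -2.019, 0.005]
ft_force: [-0.6, 0.3, -2.5]
grip_width: 0.221
[0.48099311 0.17673152 0.29035984] [-2.40582445 -2.01868527  0.00464242] [-0.61121038  0.34216585 -2.53935925] [-0.02066898  0.00797385 -0.02626175] 19.237724477401088 3.825
```

View pics/w2.png

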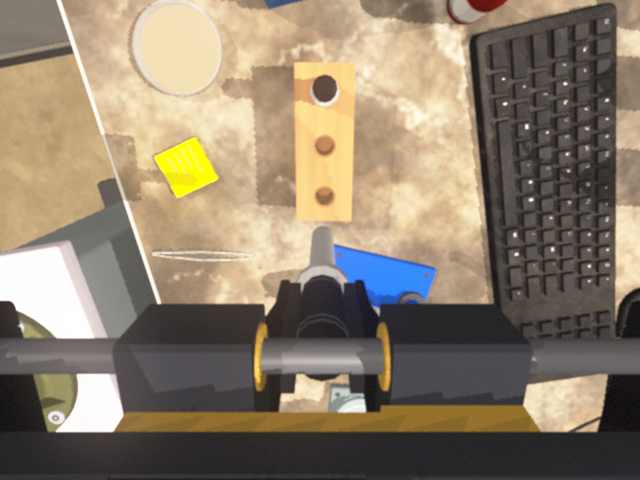

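View pics/s1.png

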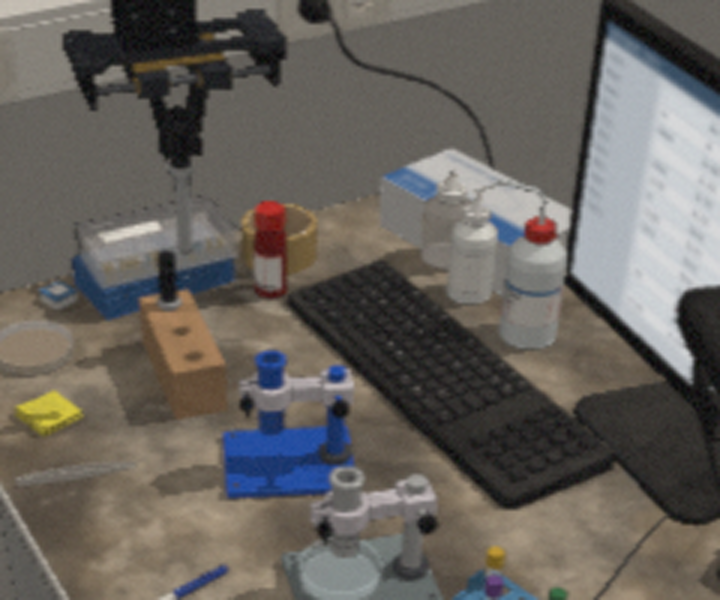

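The rod hangs in the grip (wrist: tip near (322,232), collar near (322,275)). Next I check its tilt and get the tube axis precisely from the two fixed cameras.

Run:
```python
from h import *
from scipy.optimize import least_squares
def circ(q,r):
    return least_squares(lambda c:np.hypot(q[:,0]-c[0],q[:,1]-c[1])-r,q.mean(0)-0,loss="soft_l1",f_scale=.001)
for n in("w2","s1"):
    f=np.load(n+".npz"); P=cloud(f["d"],f["K"],f["T"]).reshape(-1,3); cam0=f["T"][:3,3]
    near=(abs(P[:,0]-.481)<.02)&(abs(P[:,1]-.177)<.025)
    print(n,"lowest z",np.nanpercentile(P[near&(P[:,2]>.165)][:,2],[0,1,5]).round(4))
    for lo in np.arange(.185,.27,.015):
        q=P[near&(P[:,2]>lo)&(P[:,2]<lo+.015)][:,:2]
        if len(q)>8:
            v=q.mean(0)-cam0[:2]; v/=np.linalg.norm(v); r=least_squares(lambda c:np.hypot(*(q-c).T)-.0075,q.mean(0)+v*.006,loss="soft_l1",f_scale=.001)
            print(round(lo,3),len(q),r.x.round(4),round(r.cost*1e6,2))
for n in("scene","side","s1"):
    f=np.load(n+".npz"); P=cloud(f["d"],f["K"],f["T"]).reshape(-1,3); cam0=f["T"][:3,3]
    near=(abs(P[:,0]-.48)<.022)&(abs(P[:,1]+.151)<.025)
    print(n,"rim z",np.percentile(P[near&(P[:,2]>.12)][:,2],[50,80,90,95,99]).round(4))
    for lo,hi,R0 in((.11,.128,.013),(.13,.15,.0)):
        q=P[near&(P[:,2]>lo)&(P[:,2]<hi)][:,:2]
        if R0:
            v=q.mean(0)-cam0[:2]; v/=np.linalg.norm(v); r=least_squares(lambda c:np.hypot(*(q-c).T)-R0,q.mean(0)+v*.01,loss="soft_l1",f_scale=.001); print(len(q),r.x.round(4))
        else: print(len(q),cv2.minEnclosingCircle((q*1000).astype(np.float32)))
```

```text
w2 lowest z [0.1878 0.2095 0.2752]
0.185 92 [0.481  0.1753] 0.95
0.2 149 [0.481  0.1754] 2.43
0.215 174 [0.481  0.1754] 3.03
0.23 210 [0.4811 0.1755] 3.44
0.245 173 [0.4811 0.1755] 3.36
0.26 102 [0.4819 0.1819] 83.87
s1 lowest z [0.1847 0.192  0.2128]
0.185 20 [0.483  0.1785] 21.06
0.2 19 [0.4822 0.176 ] 17.57
0.215 26 [0.4823 0.1761] 17.02
0.23 24 [0.4825 0.1764] 20.43
0.245 25 [0.4821 0.1764] 9.12
0.26 24 [0.4815 0.1743] 33.2
scene rim z [0.1338 0.1361 0.1368 0.1374 0.1394]
53 [ 0.4809 -0.1499]
64 ((480.205322265625, -151.0051727294922), 15.865696907043457)
side rim z [0.133  0.1365 0.1374 0.1384 0.1396]
58 [ 0.481  -0.1483]
73 ((481.2454833984375, -148.74224853515625), 18.190719604492188)
s1 rim z [0.134  0.1366 0.1376 0.138  0.1386]
60 [ 0.4811 -0.1486]
71 ((479.32073974609375, -147.08384704589844), 17.406360626220703)
```

The rod is vertical to within about 0.3°, tip at about 0.186. The tube axis is at about (0.481, -0.149), rim about 0.1365. Moving across.

```bash
python3 -m jog '[[[0,-0.4,0.07,0,0],[0,-0.8,0.14,0,0],[0,-1,0.18,0,0],[0,-1,0.18,0,0],[0,-1,0.18,0,0],[0,-1,0.18,0,0],[0,-1,0.18,0,0],[0,-1,0.18,0,0],[0,-0.6,0.1,0,0],[0,-0.2,0.02,0,0]]]'
python3 -m jog '[[[0,0,0,0,0],[0,0,0,0,0]]]'
cat > a.py <<'E'
from h import *
import sys
from scipy.optimize import least_squares
im,d,K,T=cam("wrist"); s=get_state(); save(sys.argv[1],im); P=cloud(d,K,T); Q=P.reshape(-1,3); tcp=np.array(s["position"])
print(tcp.round(4),np.array(s["tool_rot"]).round(4),np.array(s["ft_force"]).round(1),s["time"])
tip=tcp[2]+.019-.125
def fit(m,r,back):
    q=Q[m][:,:2]; v=q.mean(0)-T[:2,3]; v/=np.linalg.norm(v)
    o=least_squares(lambda c:np.hypot(*(q-c).T)-r,q.mean(0)+v*back,loss="soft_l1",f_scale=.001); return len(q),o.x.round(4)
nr=np.hypot(*(Q[:,:2]-tcp[:2]).T)<.03
for lo in(.008,.03,.05): print("rod",lo,*fit(nr&(Q[:,2]>tip+lo)&(Q[:,2]<tip+lo+.02),.0075,.006))
tb=np.hypot(*(Q[:,:2]-[.481,-.149]).T)<.03
for lo,hi in((.11,.128),): print("tube",lo,*fit(tb&(Q[:,2]>lo)&(Q[:,2]<hi),.013,.01))
m=tb&(Q[:,2]>.129)&(Q[:,2]<.15)&(Q[:,2]<tip-.01); q=Q[m]; print("rim",np.percentile(q[:,2],[50,90,97]).round(4))
z9=np.percentile(q[:,2],90)
t=q[q[:,2]>z9-.004][:,:2]; print(len(t),cv2.minEnclosingCircle((t*1000).astype(np.float32)),t.min(0).round(4),t.max(0).round(4))
E
python3 a.py w3.png
```

```text
time: 5.18
position: [0.4807, -0.1506, 0.2921]
tool_rot: [2.411, 2.014, -0.001]
ft_force: [0.7, 0.3, -1.9]
grip_width: 0.215
time: 5.42
position: [0.4818, -0.1464, 0.2921]
tool_rot: [-2.404, -2.022, -0.001]
ft_force: [-0.4, -0.2, -2.2]
grip_width: 0.218
[ 0.4819 -0.1465  0.2922] [-2.4042e+00 -2.0219e+00 -5.0000e-04] [ 0.2 -0.8 -0.7] 5.475
rod 0.008 184 [ 0.4819 -0.1476]
rod 0.03 239 [ 0.4819 -0.1477]
rod 0.05 299 [ 0.482  -0.1477]
tube 0.11 331 [ 0.4782 -0.1629]
rim [0.1347 0.1357 0.1362]
511 ((479.3048095703125, -149.8524932861328), 14.974714279174805) [ 0.4648 -0.1622] [ 0.494  -0.1353]
```

View pics/w3.png

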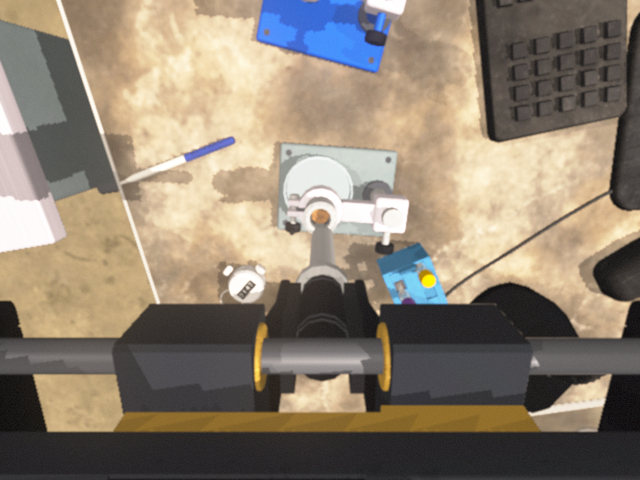

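The bead circle fits at radius 14.97 mm (true 15), centre (0.4793, -0.150). In the same view the rod is at (0.482, -0.1477), so I correct by that offset and lower to about 12 mm above the rim.

```bash
python3 -m jog '[[[0,-0.065,-0.055,0.2,0],[0,0,0,0.5,0],[0,0,0,0.25,0],[0,0,0,0,0],[0,0,0,0,0],[0,0,0,0,0]]]'; sed -i 's/tip-.01/tip-.003/' a.py; python3 a.py w4.png
```

```text
time: 6.22
position: [0.4795, -0.1501, 0.2549]
tool_rot: [2.406, 2.019, 0.001]
ft_force: [-0.4, 0.2, -1.8]
grip_width: 0.22
[ 0.4795 -0.1501  0.2548] [2.4059e+00 2.0188e+00 1.1000e-03] [ 1.  -0.5 -1.8] 6.275
rod 0.008 177 [ 0.4797 -0.1514]
rod 0.03 241 [ 0.4797 -0.1514]
rod 0.05 297 [ 0.4797 -0.1514]
tube 0.11 308 [ 0.4781 -0.1609]
rim [0.1347 0.1357 0.1361]
608 ((479.56298828125, -149.90255737304688), 14.810663223266602) [ 0.465 -0.162] [ 0.4941 -0.1351]
```

```bash
python3 -c "
import cv2
a=cv2.imread('pics/w4.png')[150:300,230:410];cv2.imwrite('pics/w4c.png',cv2.resize(a,(720,600),interpolation=cv2.INTER_CUBIC))"
```

```text
(no output)
```

View pics/w4c.png

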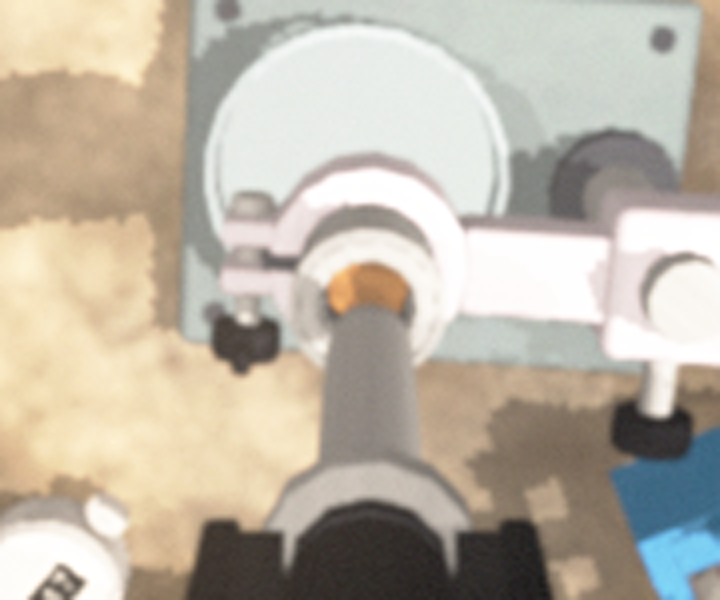

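Rod and bore line up to about 1 mm (brown cork visible inside the rim at crop (368,290)). I split the small y difference between the two estimates and enter slowly.

```bash
python3 -m jog '[[[0,0.017,0,0.1,0],[0,0,0,0.15,0],[0,0,0,0.15,0],[0,0,0,0,0]]]'; python3 -m jog '[[[0,0,0,0.1,0],[0,0,0,0,0]]]'; python3 -c "
from h import *
s=get_state();print(s['position'],s['tool_rot'],s['ft_force'],s['torque'])"
```

```text
time: 6.78
position: [0.4787, -0.1492, 0.2373]
tool_rot: [-2.406, -2.019, 0.001]
ft_force: [0.7, 0.1, -1.6]
grip_width: 0.215
time: 7.02
position: [0.4791, -0.1493, 0.2339]
tool_rot: [-2.406, -2.019, 0.0]
ft_force: [0.6, 0.3, -1.6]
grip_width: 0.221
[ 0.47908059 -0.14929003  0.23388421] [-2.40633548e+00 -2.01917240e+00  4.02666569e-04] [ 0.59067989  0.31993912 -1.64932802] [-0.0011742   0.04412803  0.02806819]
```

The tip is about 8 mm inside, with no lateral force. Pushing on by feel.

```bash
for i in 1 ; do python3 -m jog '[[[0,0,0,0.1,0],[0,0,0,0.1,0],[0,0,0,0.1,0]]]'; done; python3 -m jog '[[[0,0,0,0.1,0],[0,0,0,0.1,0],[0,0,0,0.1,0]]]'; python3 -m jog '[[[0,0,0,0.1,0],[0,0,0,0.1,0],[0,0,0,0.1,0]]]'
```

```text
time: 7.4
position: [0.4797, -0.1495, 0.2239]
tool_rot: [2.405, 2.018, 0.002]
ft_force: [-2.3, 0.6, 9.2]
grip_width: 0.217
time: 7.78
position: [0.4798, -0.1496, 0.2124]
tool_rot: [2.405, 2.018, 0.002]
ft_force: [-3.1, 1.1, 9.6]
grip_width: 0.221
time: 8.15
position: [0.4798, -0.1496, 0.2004]
tool_rot: [2.405, 2.018, 0.002]
ft_force: [-3.9, 0.9, 10.2]
grip_width: 0.218
```

The core is sliding at about 11 N. A small side load (-x) has built up, so I relieve it slightly while continuing.

```bash
python3 -m jog '[[[0,0,-0.012,0.1,0],[0,0,0,0.1,0],[0,0,0,0.1,0]]]'; python3 -m jog '[[[0,0,0,0.1,0],[0,0,0,0.1,0]]]'; python3 -m jog '[[[0,0,0,0.1,0],[0,0,0,0.1,0]]]'
```

```text
time: 8.52
position: [0.4795, -0.1495, 0.1881]
tool_rot: [2.405, 2.018, 0.003]
ft_force: [-1.3, 0.2, 5.6]
grip_width: 0.219
time: 8.78
position: [0.4791, -0.1491, 0.1779]
tool_rot: [2.406, 2.019, 0.001]
ft_force: [1.5, 0.5, -1.3]
grip_width: 0.218
time: 9.02
position: [0.479, -0.149, 0.1698]
tool_rot: [2.406, 2.02, 0.001]
ft_force: [1.6, 1.2, -1.3]
grip_width: 0.214
```

The core dropped free at TCP z of about 0.183 (force back to -1.3 N). Closing on the expected seat (about 0.154) in small steps.

```bash
python3 -m jog '[[[0,0,0,0.1,0],[0,0,0,0.1,0],[0,0,0,0.05,0],[0,0,0,0,0]]]'; python3 -m jog '[[[0,0,0,0.025,0],[0,0,0,0.025,0],[0,0,0,0,0]]]'; python3 -m jog '[[[0,0,0,0.025,0],[0,0,0,0,0]]]'
```

```text
time: 9.52
position: [0.4789, -0.1491, 0.1599]
tool_rot: [2.406, 2.019, 0.0]
ft_force: [2.5, 0.5, -3.1]
grip_width: 0.219
time: 9.9
position: [0.479, -0.1492, 0.1583]
tool_rot: [2.406, 2.019, 0.001]
ft_force: [2.7, 1.4, -1.3]
grip_width: 0.217
time: 10.15
position: [0.479, -0.1493, 0.1573]
tool_rot: [2.406, 2.019, 0.001]
ft_force: [1.8, 1.2, -0.7]
grip_width: 0.223
```

```bash
python3 -m jog '[[[0,0,0.005,0.0075,0],[0,0,0,0.0075,0],[0,0,0,0.0075,0],[0,0,0,0,0]]]'; for i in 1; do python3 -m jog '[[[0,0,0,0.005,0],[0,0,0,0,0]]]'; done;python3 -m jog '[[[0,0,0,0.005,0],[0,0,0,0,0]]]'
```

```text
time: 10.65
position: [0.479, -0.1493, 0.1563]
tool_rot: [2.406, 2.019, 0.0]
ft_force: [1.4, 1.4, -0.6]
grip_width: 0.218
time: 10.9
position: [0.479, -0.1493, 0.1561]
tool_rot: [2.406, 2.019, 0.0]
ft_force: [2.7, 1.1, -0.8]
grip_width: 0.216
time: 11.15
position: [0.479, -0.1493, 0.1559]
tool_rot: [2.406, 2.019, 0.0]
ft_force: [3.2, 1.1, -0.4]
grip_width: 0.221
```

```bash
python3 -m jog '[[[0,0,0,0.005,0],[0,0,0,0,0]]]'; python3 -m jog '[[[0,0,0,0.005,0],[0,0,0,0,0]]]'
```

```text
time: 11.4
position: [0.479, -0.1493, 0.1557]
tool_rot: [2.407, 2.019, 0.0]
ft_force: [3.7, 1.1, 0.3]
grip_width: 0.216
time: 11.65
position: [0.479, -0.1493, 0.1555]
tool_rot: [2.406, 2.019, 0.0]
ft_force: [1.8, 2.2, 0.5]
grip_width: 0.22
```

```bash
python3 -m jog '[[[0,0,0,0.005,0],[0,0,0,0,0]]]'; python3 -m jog '[[[0,0,0,0.005,0],[0,0,0,0,0]]]'
```

```text
time: 11.9
position: [0.479, -0.1493, 0.1553]
tool_rot: [2.406, 2.019, 0.0]
ft_force: [2.3, 1.8, 0.2]
grip_width: 0.223
time: 12.15
position: [0.479, -0.1493, 0.1551]
tool_rot: [2.407, 2.019, 0.0]
ft_force: [2.7, 2.5, 0.3]
grip_width: 0.223
```

```bash
python3 -m jog '[[[0,0.008,0.01,0.005,0],[0,0,0,0,0]]]'; python3 -m jog '[[[0,0,0,0.005,0],[0,0,0,0,0]]]'
```

```text
time: 12.4
position: [0.4791, -0.1492, 0.1546]
tool_rot: [-2.406, -2.019, 0.001]
ft_force: [1.9, 0.9, -0.5]
grip_width: 0.217
time: 12.65
position: [0.4791, -0.1492, 0.1545]
tool_rot: [-2.407, -2.019, 0.001]
ft_force: [2.6, 1.4, -0.9]
grip_width: 0.223
```

```bash
python3 -m jog '[[[0,0,0,0.005,0],[0,0,0,0,0]]]'; python3 -m jog '[[[0,0,0,0.005,0],[0,0,0,0,0]]]'
```

```text
time: 12.9
position: [0.4791, -0.1491, 0.1543]
tool_rot: [-2.406, -2.019, 0.001]
ft_force: [1.4, 0.8, -0.5]
grip_width: 0.22
time: 13.15
position: [0.4792, -0.1491, 0.1543]
tool_rot: [-2.407, -2.019, 0.001]
ft_force: [1.3, 1.4, 0.4]
grip_width: 0.219
```

```bash
python3 -m jog '[[[0,0,0,0.005,0],[0,0,0,0,0]]]'; python3 -m jog '[[[0,0,0,0.005,0],[0,0,0,0,0]]]'
```

```text
time: 13.4
position: [0.4792, -0.1491, 0.1543]
tool_rot: [-2.407, -2.019, 0.0]
ft_force: [-0.2, 0.7, 2.2]
grip_width: 0.22
time: 13.65
position: [0.4793, -0.1491, 0.1543]
tool_rot: [2.407, 2.019, -0.0]
ft_force: [-2.0, 0.4, 4.5]
grip_width: 0.218
```

```bash
python3 -m jog '[[[0,0,0,0.005,0],[0,0,0,0,0]]]'
```

```text
time: 13.9
position: [0.4793, -0.1491, 0.1543]
tool_rot: [2.407, 2.019, -0.0]
ft_force: [-1.9, 1.1, 6.3]
grip_width: 0.22
```

```bash
python3 -m jog '[[[0,0,0,0.005,0],[0,0,0,0,0]]]'
```

```text
time: 14.15
position: [0.4793, -0.1492, 0.1543]
tool_rot: [2.407, 2.019, -0.0]
ft_force: [-2.8, 1.7, 7.3]
grip_width: 0.219
```

Seated: z stalls at 0.1543. The rod's weight biases the reading by -1.7 N, so the press is about 9 N now. One more small step.

```bash
python3 -m jog '[[[0,0,0,0.004,0],[0,0,0,0,0],[0,0,0,0,0],[0,0,0,0,0]]]'
python3 - <<'E'
from h import *
for n in("side","scene"):
    im,d,K,T=cam(n); P=cloud(d,K,T); np.savez(n+"2.npz",im=im,d=d,K=K,T=T)
    o=np.array([.479,-.15,.03]); c=K@(T[:3,:3].T@(o-T[:3,3])); u,v=(c[:2]/c[2]).astype(int); print(n,u,v)
    save(n+"2c.png",cv2.resize(im[v-50:v+30,u-50:u+50],(750,600),interpolation=cv2.INTER_CUBIC))
E
```

```text
time: 14.65
position: [0.4793, -0.1492, 0.1543]
tool_rot: [2.407, 2.019, 0.0]
ft_force: [-3.9, 1.0, 7.9]
grip_width: 0.219
side 334 249
scene 326 247
```

View pics/side2c.png

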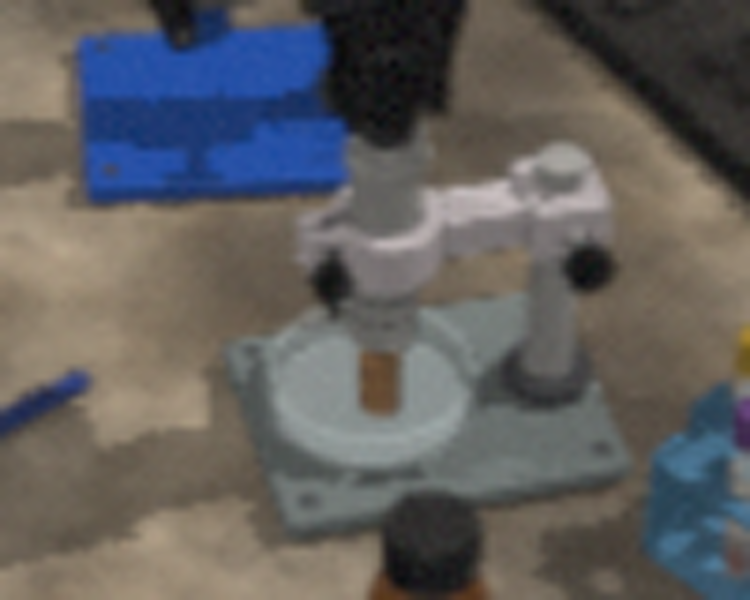

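The cork core stands in the dish (crop (380,385)), the collar is on the rim (390,150), and the dish hasn't moved. I'll add a touch more press, then withdraw slowly and straight up.

```bash
python3 -m jog '[[[0,0,0,0.005,0],[0,0,0,0,0],[0,0,0,0,0],[0,0,0,0,0]]]'; python3 -m jog '[[[0,0,0,-0.05,0],[0,0,0,-0.15,0],[0,0,0,-0.3,0],[0,0,0,-0.4,0],[0,0,0,-0.4,0],[0,0,0,-0.4,0],[0,0,0,-0.4,0]]]';  python3 -m jog '[[[0,0,0,-0.5,0],[0,0,0,-0.5,0],[0,0,0,-0.4,0],[0,0,0,0,0],[0,0,0,0,0]]]'
```

```text
time: 15.25
position: [0.4793, -0.1491, 0.1543]
tool_rot: [2.407, 2.019, 0.0]
ft_force: [-3.2, 0.9, 9.0]
grip_width: 0.221
time: 16.12
position: [0.4793, -0.1493, 0.2385]
tool_rot: [2.406, 2.019, 0.0]
ft_force: [0.7, -0.0, -1.4]
grip_width: 0.223
time: 16.75
position: [0.479, -0.149, 0.2924]
tool_rot: [-2.406, -2.019, 0.001]
ft_force: [0.2, 0.2, -2.5]
grip_width: 0.22
```

```bash
python3 -m jog '[[[0,0.4,-0.07,0,0],[0,0.8,-0.14,0,0],[0,1,-0.17,0,0],[0,1,-0.17,0,0],[0,1,-0.17,0,0],[0,1,-0.17,0,0],[0,1,-0.17,0,0],[0,1,-0.17,0,0],[0,0.6,-0.1,0,0],[0,0.23,-0.02,0,0]]]'; python3 -m jog '[[[0,0,0,0,0],[0,0,0,0,0],[0,0,0,0,0]]]'
python3 - <<'E'
from h import *
im,d,K,T=cam("wrist"); s=get_state(); P=cloud(d,K,T); save("w5.png",im); z=P[...,2]; hsv=cv2.cvtColor(im,cv2.COLOR_RGB2HSV)
print(s["position"],s["tool_rot"],s["ft_force"],s["grip_width"],s["time"])
m=cv2.morphologyEx(((abs(z-.06)<.004)&(hsv[...,1]>70)).astype(np.uint8),cv2.MORPH_OPEN,np.ones((3,3)))
n,l,st,_=cv2.connectedComponentsWithStats(m); k=1+st[1:,4].argmax(); q=P[l==k][:,:2]; print(cv2.minAreaRect((q*1000).astype(np.float32)))
Q=P.reshape(-1,3); nr=np.hypot(*(Q[:,:2]-s["position"][:2]).T)<.03
print("tip z",np.nanmin(Q[nr&(Q[:,2]>.1)][:,2]))
from scipy.optimize import least_squares
for lo in(.19,.21,.23):
    a=Q[nr&(Q[:,2]>lo)&(Q[:,2]<lo+.02)][:,:2]; v=a.mean(0)-T[:2,3]; v/=np.linalg.norm(v)
    print(lo,least_squares(lambda c:np.hypot(*(a-c).T)-.0075,a.mean(0)+v*.006,loss="soft_l1",f_scale=.001).x)
E
```

```text
time: 18.0
position: [0.4807, 0.1793, 0.2924]
tool_rot: [-2.402, -2.024, 0.002]
ft_force: [-0.1, -0.4, -1.7]
grip_width: 0.216
time: 18.38
position: [0.4822, 0.1754, 0.2931]
tool_rot: [2.408, 2.017, -0.0]
ft_force: [-0.2, -0.2, -0.3]
grip_width: 0.222
[0.48216789 0.17563982 0.2931746 ] [2.40812562e+00 2.01709803e+00 2.04482040e-05] [ 0.20631901  0.41355619 -1.57612524] 0.22206683074759687 18.425
((490.993896484375, 225.00888061523438), (150.13473510742188, 56.1282958984375), 79.79995727539062)
tip z 0.19047343731346467
0.19 [0.4822551  0.17404916]
0.21 [0.48224769 0.17408552]
0.23 [0.48230879 0.17409116]
```

```bash
python3 -m jog '[[[0,0.022,0,0.3,0],[0,0,0,0.7,0],[0,0,0,0.8,0],[0,0,0,0.7,0],[0,0,0,0.3,0],[0,0,0,0,0],[0,0,0,0,0]]]'; python3 -m jog '[[[0,0,0,0.1,0],[0,0,0,0.1,0],[0,0,0,0.1,0],[0,0,0,0.1,0],[0,0,0,0,0]]]'
```

```text
time: 19.3
position: [0.4829, 0.1778, 0.1823]
tool_rot: [2.406, 2.019, 0.003]
ft_force: [0.3, 0.4, -2.2]
grip_width: 0.221
time: 19.92
position: [0.4818, 0.1774, 0.1646]
tool_rot: [-2.406, -2.019, 0.001]
ft_force: [-0.1, 0.5, -2.3]
grip_width: 0.218
```

```bash
python3 -m jog '[[[0,0,0,0.1,0],[0,0,0,0.1,0],[0,0,0,0.1,0],[0,0,0,0,0]]]'; python3 -m jog '[[[0,0,0,0.2,0],[0,0,0,0.2,0],[0,0,0,0.2,0],[0,0,0,0,0]]]'
```

```text
time: 20.42
position: [0.4818, 0.1774, 0.1526]
tool_rot: [-2.406, -2.019, 0.001]
ft_force: [-0.2, 0.3, -1.4]
grip_width: 0.217
time: 20.92
position: [0.4815, 0.1772, 0.128]
tool_rot: [-2.406, -2.019, 0.003]
ft_force: [0.5, -0.7, -0.9]
grip_width: 0.22
```

In the hole, free of force. Going down to about 0.117, then feeling for the floor before release.

```bash
python3 -m jog '[[[0,0,0,0.12,0],[0,0,0,0.1,0],[0,0,0,0.04,0],[0,0,0,0,0],[0,0,0,0,0]]]'; python3 -m jog '[[[0,0,0,0.02,0],[0,0,0,0,0]]]'
```

```text
time: 21.55
position: [0.4823, 0.1775, 0.1189]
tool_rot: [2.406, 2.019, 0.001]
ft_force: [0.8, -0.2, -0.8]
grip_width: 0.22
time: 21.8
position: [0.4821, 0.1775, 0.1179]
tool_rot: [2.407, 2.019, 0.0]
ft_force: [-0.0, 0.3, -2.2]
grip_width: 0.214
```

```bash
python3 -m jog '[[[0,0,0,0.015,0],[0,0,0,0,0]]]'; python3 -m jog '[[[0,0,0,0.01,0],[0,0,0,0,0]]]'
```

```text
time: 22.05
position: [0.4821, 0.1775, 0.1172]
tool_rot: [2.407, 2.019, -0.0]
ft_force: [0.5, -0.2, -1.1]
grip_width: 0.22
time: 22.3
position: [0.4821, 0.1775, 0.1169]
tool_rot: [2.407, 2.019, -0.0]
ft_force: [0.1, 0.4, -1.5]
grip_width: 0.214
```

```bash
python3 -m jog '[[[0,0,0,0.01,0],[0,0,0,0,0]]]'; python3 -m jog '[[[0,0,0,0.01,0],[0,0,0,0,0]]]'
```

```text
time: 22.55
position: [0.4822, 0.1775, 0.1166]
tool_rot: [2.407, 2.019, 0.0]
ft_force: [0.5, 0.3, -1.3]
grip_width: 0.216
time: 22.8
position: [0.4823, 0.1776, 0.1165]
tool_rot: [2.406, 2.019, 0.001]
ft_force: [-0.2, 0.5, 1.4]
grip_width: 0.22
```

Floor touched at z = 0.1165, the height it was gripped at, so the rod never slipped. Release to a modest opening and rise.

```bash
python3 -m jog '[[[0.6,0,0,0,0],[0.6,0,0,0,0],[0.6,0,0,0,0],[0.6,0,0,0,0],[0.6,0,0,-0.2,0],[0.6,0,0,-0.6,0],[0.6,0,0,-0.9,0],[0.6,0,0,-0.9,0],[0.6,0,0,-0.6,0],[0.6,0,0,0,0]]]'; python3 -m jog '[[[0.6,0,0,0,0],[0.6,0,0,0,0],[0.6,0,0,0,0],[0.6,0,0,0,0]]]'
python3 m.py
python3 - <<'E'
from h import *
im,d,K,T=cam("side"); save("fin.png",cv2.resize(im[110:310,200:440],(720,600),interpolation=cv2.INTER_CUBIC))
P=cloud(d,K,T)
f=np.load("side.npz"); P0=cloud(f["d"],K,T)
for p in(P0,P):
    hs=p[215:275,305:380].reshape(-1,3); m=(hs[:,2]>.026)&(hs[:,2]<.034)&(np.hypot(hs[:,0]-.479,hs[:,1]+.15)<.06); q=hs[m][:,:2]; print("dish rim",len(q),cv2.minEnclosingCircle((q*1000).astype(np.float32)))
E
```

```text
time: 24.05
position: [0.4834, 0.1781, 0.2468]
tool_rot: [2.405, 2.018, 0.007]
ft_force: [-0.0, -0.0, -0.2]
grip_width: 0.598
time: 24.55
position: [0.4819, 0.1774, 0.2436]
tool_rot: [-2.406, -2.019, 0.001]
ft_force: [0.4, -0.5, -0.3]
grip_width: 0.596
block 9315 ((491.1257019042969, 225.08013916015625), (150.3466033935547, 56.060855865478516), 79.86368560791016) [[0.456, 0.153], [0.527, 0.3]]
0.152 [307, 227, 30, 30, 695] [0.4824 0.1776 0.1589] [0.019 0.019 0.009]
0.117 [309, 70, 29, 32, 706] [0.5    0.2742 0.1231] [0.019 0.019 0.006]
0.117 [309, 214, 26, 14, 109] [0.4832 0.1846 0.1235] [0.019 0.008 0.013]
0.117 [367, 376, 21, 15, 205] [0.5051 0.0333 0.1243] [0.017 0.008 0.013]
[0.482  0.1775 0.2438] [-2.40647531e+00 -2.01926244e+00  7.56253599e-04] [-0.19463145 -0.54103203  0.86734613] 24.6
dish rim 94 ((489.6279296875, -150.46380615234375), 48.61833572387695)
dish rim 112 ((489.31396484375, -151.70339965820312), 49.26976013183594)
```

View pics/fin.png

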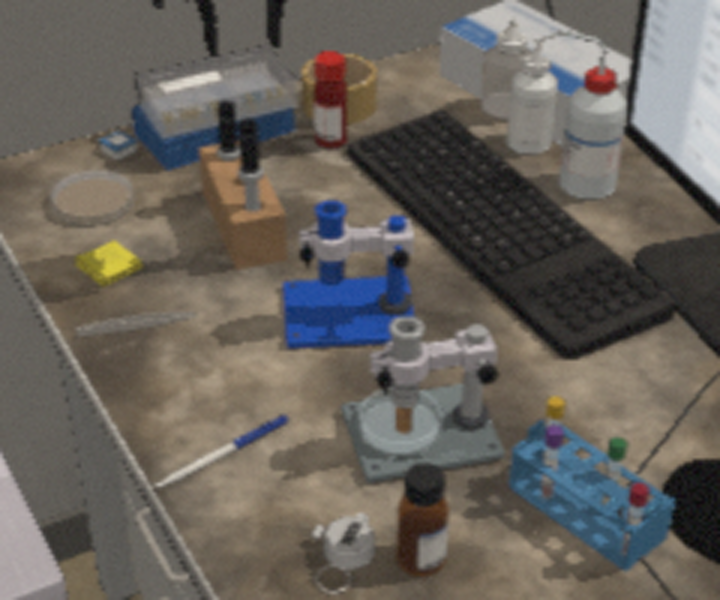

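The final view shows the core in the dish (405,418), both rods standing in the block (228,125 and 250,165), and everything else in place. Handing in.

```bash
python3 -c "
from bench import job; print(job.close_job())"
```

```text
the job is handed in; nothing more can be done
None
```

The core is out and standing in the glass dish, the bore was swept to its end, and the long rod is back in its original hole. I handed the job in at about 24.6 s on the robot's clock.

- **Push:** The core slid at about 11–12 N and dropped free about 29 mm before the collar seated.
- **Seating:** The collar stopped hard on the rim at TCP z = 0.1543. I raised the press to about 10.7 N: 9.0 N read at the wrist plus about 1.7 N for the rod's weight. The highest press I read stayed well under 25 N. A side load of 3–4 N was also present on the rod while it was seated.
- **Rod returned:** It touched the hole floor at z = 0.1165, the height it was gripped at, so it did not slip in the grip. The last wrist view puts its top at z about 0.159, upright, and the short rod's measured position is unchanged.
- **Dish and bystanders:** They look undisturbed in the last side view. My numeric check on the dish is only rough: its fitted circle came out at 49 mm radius against a true 38 mm, so it included other parts of the stand. It shifted about 1 mm between before and after, which is within its noise.
- **Disagreement:** Two ways of measuring the rod's y position in the wrist view differed by about 1.3 mm. I used a value midway between them, and the rod entered both the tube and the block hole with no noticeable contact force.

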